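Set a key-tag eyelet with the spring-blow desk press

TASK

Set the brass eyelet in the wooden key tag with the spring-blow press: swing the press's handle back against its spring until you feel the catch take it, without forcing it hard against the rubber stop just beyond, and let go so that the hammer stays cocked. Then press the trigger pad at the back so that the hammer flies down and drives the eyelet home, and move clear; never push the eyelet in with the robot or do the blow by hand, and leave the other things on the desk where they are.

Things in the scene. Friction and masses are not known exactly. Their poses are not given: they have to be found in the camera images.
- press: eyelet press fixed to the desk: aluminium base 320 x 100 x 14 mm, grey cheek plates 60 mm apart over all, 106 mm high. Origin on the desk under the axle. x points from anvil to trigger (away from the robot, turned up to 0.5 rad), y to the handle's side, z up. The axle lies along y at x = 0, z = 85 mm. The steel anvil with the wooden key tag is at x = -100 mm, y = 0.
- hammer (a joint): angle of hammer, axle and handle, turning as one (rad). 0 = at rest: hammer level, 5 mm over the eyelet, handle leaning 0.61 rad from upright to the press's -x; grows as the hammer rises and the handle swings over to +x. A spring pulls it to 0. The catch takes it at a setting that differs each time, between 0.92 and 1.42 rad, and then holds it; let go sooner, it snaps back and spoils the eyelet.
- handle: cocking handle on the axle's +y end: a 10 mm steel rod at y = 66 mm of the press with a black round grip bar, 14 mm thick, 64 mm long, parallel to the axle and 110 mm from it, from y = 62 to 126 mm. The body's origin lies on the axle at y = 0 and turns with it.
- handle_grip (a point): point on the grip bar's centre line, at y = 98 mm of the press, 28 mm from its outer end, clear of the rod; moves on a circle of radius 110 mm about the axle, 175 mm above the desk at rest, 195 mm at the top. The spring's force on it grows smoothly to 6 to 10 N.
- head: the hammer's cylindrical steel head, 22 mm in diameter, 34 mm long, 100 mm from the axle, over the eyelet. The body's origin lies on the axle and turns with it.
- buffer: small rubber stop (14 x 9 x 7 mm) between the cheeks behind the axle, fixed to the press; origin under its centre. The catch pin, 55 mm from the axle, meets it about 0.05 rad (5 mm at the grip) past the point where the catch takes; then the force climbs steeply. More than 25 N on the stop (about 13 N at the grip on top of the spring's) damages it.
- trigger (a joint): angle of the trigger (rad): 0 = at rest, grows as the pad is pressed down, to 0.27. The catch lets go at about 0.1 to 0.17 rad (9 to 16 mm of pad travel) and needs about 2 to 6 N on the pad; it springs back by itself.
- trigger_pad (a point): middle of the top of the black trigger pad (30 mm along x, 34 mm along y of the press), 145 mm behind the axle, about 55 mm above the desk; press it straight down.
- shank (a joint): how far the eyelet has sunk into the tag (m): 0 = standing 6 mm proud, 0.006 = fully home. It is stiff (about 10 N) and stays where it is driven.
- eyelet: the brass eyelet's round head, 13 mm in diameter, 4 mm thick, on the anvil under the hammer; origin under the head's centre.
- mug: blue mug, 82 mm wide, 95 mm high, a bystander; origin under its centre.
- jar: small amber jar with steel cap, 52 mm wide, 60 mm high, a bystander; origin under its centre.
- notebook: blue pocket notebook 90 x 140 x 14 mm, a bystander; origin under its centre.

How it is judged:
On the way, in this order (a step that is already met when the one before it is completed fails the run):
1. the hammer is held cocked by the catch with the robot off the handle and the hammer, the eyelet still standing proud (value of joint hammer above 0.85 rad and value of joint shank below 0.001 m and contact force between each of handle, head and the fingers below 0.1 N and contact force between each of handle, head and the arm below 0.1 N), for 0.3 s.
2. the trigger has let the hammer go and the blow has driven the eyelet home, the robot off the handle and the hammer (value of joint shank above 0.0045 m and value of joint hammer below 0.5 rad and contact force between each of handle, head and the fingers below 0.1 N and contact force between each of handle, head and the arm below 0.1 N).
At the end, for the whole second after the job is handed in: the eyelet is sunk at least 4.5 of its 6 mm, the hammer is back down (below 0.15 rad) and still, the trigger is up again (below 0.05 rad) and the robot is clear (value of joint shank above 0.0045 m and value of joint hammer below 0.15 rad and velocity of joint hammer between -0.2 and 0.2 rad/s and value of joint trigger below 0.05 rad); the robot touches nothing.
It fails at once if the rubber stop is forced with more than 25 N (contact force between buffer and anything else above 25 N).
It fails at once if the robot pushes on the eyelet itself (contact force between eyelet and the fingers above 0.5 N or contact force between eyelet and the arm above 0.5 N).
It fails at once if the mug, jar or notebook is moved by more than 20 mm (distance of any of mug, jar, notebook from where it was at the start of the episode above 0.02 m).
It also fails if it takes over 67 s, if anything falls off the work surface, if the arm or the gripper's body presses on something with over 40 N, if the wrist force passes 120 N, or if a joint passes its speed limit or range.

ROBOT

A 6-joint arm with a two-finger parallel gripper is mounted at the origin on the work surface. World frame = base frame: x ahead of the robot, y to its left, z up, the work surface at z = 0. Lengths are in m, angles in rad, forces in N, time in s.
With the tool pointing down it reaches from about 0.3 to 0.75 m from the base axis. Payload 8.5 kg.
Tool frame: the origin (TCP) lies on the centre line of the jaws, within the pads' length; the fingertips stand 14 mm ahead of it and the grasp point (between the pads) lies 5 mm behind it (env.nose_length is the z of the fingertips in the tool frame, in m); z points along the fingers, y is the line along which they close (so a half turn about z gives the same grasp; the last joint's range is limited). The gripper opens to 85 mm and grips with 20 to 120 N. Pads are 22 mm wide; open, the fingers measure 114 mm over their backs; the gripper's body (76 mm by 85 mm) begins 54 mm behind the grasp point. The pads swing forward as they close: fully open they stand 13 mm farther back than shut.
Start: joints at [1.117, 0.381, 1.297, -0, 1.464, -0.215], TCP at [0.13, 0.534, 0.245] pointing down, gripper open.
Joint ranges: [-3.11, 3.11], [-0.89, 2.33], [0.22, 2.48], [-1.42, 4.56], [0.17, 2.85], [-2.88, 2.88]. Speed limits (rad/s): [2.39, 2.39, 3.14, 3.14, 3.14, 3.14].

INTERFACE

Orientations are given as a 3x3 rotation matrix whose columns are the frame's x, y, z axes.
In Python, from rig import env gives the robot as it stands.
- The arm moves only by the tool step_arm, never from a script. Its argument "moves" is a list of rows, each a list of 3 entries, a list of its own where there are three numbers: the shift along the tool's x, y, z in units of 40 mm (1.0 is 40 mm), then the turn, a rotation vector about the tool's x, y, z in units of 6 degrees (1.0 is 6 degrees), then the finger opening in mm, from 0 to 85.4. A call has 1 to 12 rows; each row shifts and turns the commanded pose from where the row before left it, along the tool's axes as they then stand; what a row does not reach is not made up. A row lasts 1/10 s, in which the tool goes at most 50 mm and 8.59 degrees, less where a joint would pass 70% of its speed; a pose out of reach is approached as far as the arm can. A call is refused whole if a number of a shift passes 1 or a number of a turn 1, either way. A call with a gripper value outside its range is refused whole. The fingers move at their own pace and stop on an object; "squeeze" is the grip in N (left out, the last holds). Time passes only in rows, so rows that do not move let the fingers close. It gives the time, the measured TCP pose, the force, the opening and the grip force at its end, in the units of the state.
- env.state(): the state, without advancing time (a new reading comes with each control period).
- env.read_camera(name): name is "scene" or "top" or "wrist"; returns the picture (420x560x3 uint8, red, green, blue); there is no depth.
- env.calibration(name): a dict with "K" (3x3 intrinsics, pixels), "view" (4x4, takes a point from world to camera coordinates). Camera axes: x right, y down, z forward; pixel columns grow to the right and rows downward; lengths in m; the calibration is good to about 2 mm. A picture is of the moment at which its call begins: read the wrist's pose just before it. calibration takes no time and is no camera call; for the wrist camera it gives the pose at the moment of the call.
- env.job_done(): hands the job in; it is judged then, once.
Trained networks look in the newest picture that a camera, given by its name, has taken for a name from the list of things; names that differ only in an ending like _2 or _b are one class to them, and where a whole thing is asked for, a point or a joint stands for the part that bears it (a point fixed in the world has none). Each returns a list of dicts, best first, with "conf" (0 to 1); they miss things now and then, are a little off and sometimes report something else, mostly with a low value. They report only what shows in the picture. A call takes as long as a camera call.
- env.boxes_of(camera, thing): "pixel" ([column, row] in pixels, amid what is visible of it).
The state is a dict: "t": time; "joint_positions": joint angles; "joint_vel": joint speeds; "effort": joint torques, N m; "eef_pos": TCP position; "tool_rot": TCP orientation; "ft_force": force on the tool from outside, world axes, zero at the start; "torque": the same for the moment, N m; "finger_gap": finger opening in m; "grasp_force": force on a finger pad.
Only numpy, scipy, OpenCV 4.12 (cv2) and the standard library are available. Lean on these libraries where they do the work, as an engineer would, in place of code of your own. Each camera call takes 0.05 s, during which the arm holds its last target. There are 200 camera calls.

## Working session

There is one attempt and no reset: what is moved stays moved. The work goes in short steps, Python scripts to look and compute and a tool call to move; the robot and the scene stay as the last step left them, time stands still between calls to the robot, and variables do not carry over. Pictures are saved under pics/ and viewed, at most 10 in all, crops included, and the job is handed in when it is done.

Besides the shell and the picture viewer there is one more tool, called after "Request:" in YAML: its name, and indented under it one key for each argument. step_arm: Moves the arm, as the interface text tells. Its arguments: {"type":"object","properties":{"moves":{"type":"array","items":{"type":"array"}},"squeeze":{"type":"number"}},"required":["moves"]}

```bash
mkdir -p pics; cat > h.py <<'E'
from rig import env
import numpy as np, cv2
def shot(n,f):
    im=env.read_camera(n); cv2.imwrite('pics/'+f,im[:,:,::-1]); return im
def ray(c,px):
    k=env.calibration(c);K=np.array(k['K']);V=np.array(k['view'])
    d=V[:3,:3].T@np.linalg.solve(K,[px[0],px[1],1.]); return -V[:3,:3].T@V[:3,3], d
def atz(c,px,z):
    o,d=ray(c,px); return o+d*(z-o[2])/d[2]
def proj(c,P):
    k=env.calibration(c);K=np.array(k['K']);V=np.array(k['view'])
    q=K@(V[:3,:3]@np.array(P)+V[:3,3]); return q[:2]/q[2]
E
python3 - <<'E'
from h import *
np.set_printoptions(precision=3,suppress=True)
a=shot('scene','s0.png');b=shot('top','t0.png')
cv2.imwrite('pics/both.png',cv2.resize(np.hstack([a,b])[:,:,::-1],(1120,420))) 
for c in ('scene','top'):
    print(c,ray(c,(280,210)))
    for t in ('handle','handle_grip','trigger_pad','head','buffer','eyelet','press'):
        r=env.boxes_of(c,t); print(c,t,[(np.round(x['pixel'],1),round(x['conf'],2)) for x in r[:2]])
print(env.state())
E
```

```text
scene (array([ 1.356, -0.28 ,  0.931]), array([-0.716,  0.244, -0.654]))
scene handle [(array([270.1, 203.3]), 0.53)]
scene handle_grip [(array([271.8, 187.4]), 0.82)]
scene trigger_pad [(array([268.8, 259.1]), 0.71)]
scene head []
scene buffer []
scene eyelet [(array([270.6, 261.9]), 0.67)]
scene press [(array([259.2, 251.3]), 0.85)]
top (array([0.328, 0.016, 1.396]), array([ 0.158, -0.015, -0.987]))
top handle [(array([281.6, 244. ]), 0.6)]
top handle_grip [(array([277.8, 246.9]), 0.57), (array([295.6, 226.6]), 0.17)]
top trigger_pad [(array([292.6, 186.9]), 0.73), (array([298.6, 235.7]), 0.42)]
top head []
top buffer []
top eyelet [(array([150.6, 193.8]), 0.64), (array([291.4, 183.4]), 0.15)]
top press [(array([295.5, 226.8]), 0.62), (array([348.8, 257.8]), 0.18)]
{'t': 0.8, 'joint_positions': array([ 1.117,  0.381,  1.297,  0.   ,  1.464, -0.215]), 'joint_vel': array([ 0.002,  0.   , -0.001,  0.002,  0.   , -0.001]), 'effort': array([ -0.002, -44.832, -23.145,  -0.   ,   0.001,   0.   ]), 'eef_pos': array([0.13 , 0.534, 0.245]), 'tool_rot': array([[-0.972,  0.237, -0.   ],
       [ 0.237,  0.972,  0.   ],
       [ 0.   ,  0.   , -1.   ]]), 'ft_force': array([ 0.209, -0.419, -0.477]), 'torque': array([-0.013,  0.001, -0.01 ]), 'grasp_force': 0.0, 'finger_gap': 0.08568158264579727}
```

View pics/s0.png

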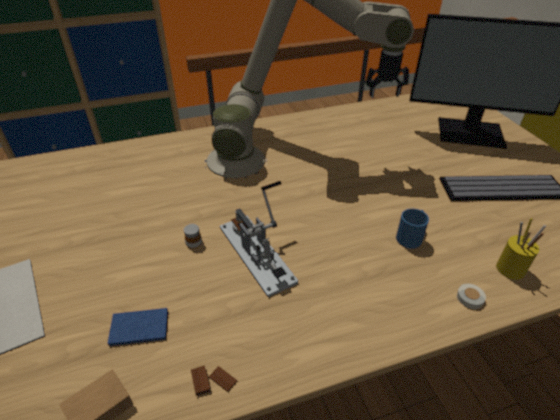

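View pics/t0.png

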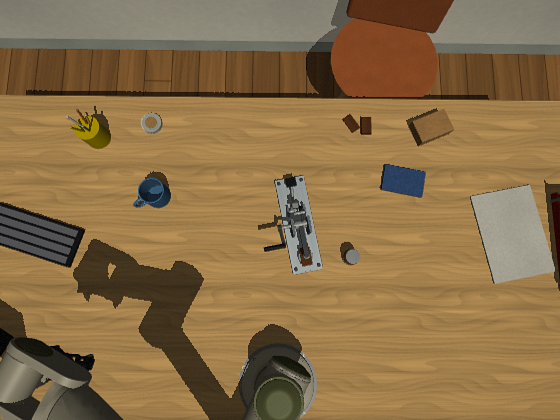

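The scene and top pictures show the press in the middle: in the top view the base plate spans about (274,180) to (322,270), the grip bar is at (274,248) and the trigger pad at (291,182). I'll zoom in and fit the pose.

```bash
python3 - <<'E'
from h import *
a=cv2.imread('pics/s0.png')[170:300,200:310];b=cv2.imread('pics/t0.png')[165:285,245:335]
a=cv2.resize(a,None,fx=4.4,fy=4.4,interpolation=cv2.INTER_CUBIC)
b=cv2.resize(b,None,fx=4.4,fy=4.4,interpolation=cv2.INTER_CUBIC)
o=np.zeros((572,800,3),np.uint8);o[:a.shape[0],:400]=a[:,:400] if a.shape[1]>=400 else 0
o[:b.shape[0],402:402+b.shape[1]]=b
a2=a
for i in range(0,400,44):
    cv2.putText(o,str(245+i//44*10),(402+i,12),0,.35,(0,0,255));cv2.putText(o,str(200+i//44*10),(i,12),0,.35,(0,0,255))
for i in range(0,570,44):
    cv2.putText(o,str(165+i//44*10),(402,i+5),0,.35,(255,0,0));cv2.putText(o,str(170+i//44*10),(0,i+5),0,.35,(255,0,0))
cv2.imwrite('pics/z0.png',o)
E
```

```text
(no output)
```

View pics/z0.png

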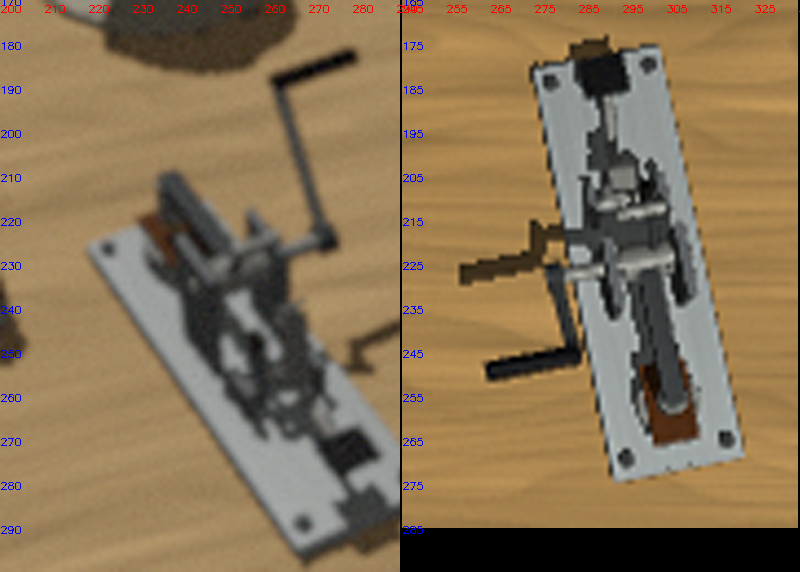

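The zoom shows the base corners in the top view at (274.1,180.9), (303.4,175.2), (322.7,268.9) and (293.2,274.3). The grip ends are at (264.5,249.3) and (285.5,245.7), and the pad is at (290.9,182).

```bash
python3 - <<'E'
from h import *
from scipy.optimize import least_squares
g=np.array([-.110*np.sin(.61),0,.085+.110*np.cos(.61)])
def pts(p):
    c=p[3]
    L=lambda x,y,z:[p[0]+x*np.cos(p[2])-y*np.sin(p[2]),p[1]+x*np.sin(p[2])+y*np.cos(p[2]),z]
    return [('top',L(c+.16,.05,.014),(274.1,180.9)),('top',L(c+.16,-.05,.014),(303.4,175.2)),('top',L(c-.16,-.05,.014),(322.7,268.9)),('top',L(c-.16,.05,.014),(293.2,274.3)),
    ('top',L(g[0],.126,g[2]),(264.5,249.3)),('top',L(g[0],.062,g[2]),(285.5,245.7)),('top',L(.145,0,.055),(290.9,182)),
    ('scene',L(c-.16,-.05,.014),(220.5,226.1)),('scene',L(c+.16,-.05,.014),(268.9,295.7)),
    ('scene',L(g[0],.062,g[2]),(262.3,188.9)),('scene',L(g[0],.126,g[2]),(280.9,182.5)),('scene',L(.145,0,.055),(279,272.3))]
f=lambda p:np.concatenate([proj(c,P)-np.array(q) for c,P,q in pts(p)])
r=least_squares(f,[.5,0,.2,0.02],loss='soft_l1')
np.set_printoptions(precision=4,suppress=True)
print(r.x);print(f(r.x).reshape(-1,2))
x,y,t,_=r.x
L=lambda a,b,z:np.array([x+a*np.cos(t)-b*np.sin(t),y+a*np.sin(t)+b*np.cos(t),z])
print('grip',L(g[0],.098,g[2]),'pad',L(.145,0,.055),'anvil',L(-.1,0,0))
for n in('mug','jar','notebook'):
  print(n,atz('top',env.boxes_of('top',n)[0]['pixel'],.03))
E
```

```text
[ 0.4957 -0.067   0.199   0.01  ]
[[-0.2375 -1.1295]
 [-0.4382 -0.909 ]
 [ 0.1114 -0.5332]
 [-0.5299  0.0429]
 [-0.9963 -0.1985]
 [-0.2768 -0.8366]
 [-0.5134 -0.605 ]
 [-1.5989 -1.2077]
 [-1.4958 -1.1364]
 [-0.9791 -0.2436]
 [-0.5393 -0.5237]
 [-0.2293 -0.9381]]
grip [0.4145 0.0166 0.1752] pad [ 0.6378 -0.0383  0.055 ] anvil [ 0.3976 -0.0868  0.    ]
mug [0.6101 0.4133 0.03  ]
jar [ 0.3976 -0.2351  0.03  ]Traceback (most recent call last):
  File "<stdin>", line 19, in <module>
IndexError: list index out of range
```

Request:
step_arm:
  moves:
    - [[0,0,0],[0,0,0.985],45]
    - [[0,0,0],[0,0,0.985],45]
    - [[0,0,0],[0,0,0.985],45]
    - [[0,0,0],[0,0,0.985],45]
    - [[0,0,0],[0,0,0.985],45]
    - [[0,0,0],[0,0,0.985],45]
    - [[0,0,0],[0,0,0.985],45]
    - [[0,0,0],[0,0,0.985],45]
    - [[0,0,0],[0,0,0.985],45]
    - [[0,0,0],[0,0,0.985],45]
    - [[0,0,0],[0,0,0.985],45]
    - [[0,0,0],[0,0,0],45]

```text
t: 2.15
eef_pos: [0.1301, 0.5344, 0.2453]
tool_rot: [[-0.195, 0.981, -0.0], [0.981, 0.195, -0.0], [0.0, -0.0, -1.0]]
ft_force: [-1.0, 0.3, 0.3]
finger_gap: 0.0449
grasp_force: 0.0
```

Request:
step_arm:
  moves:
    - [[-0.94,0.294,0],[0,0,0],45]
    - [[-0.94,0.294,0],[0,0,0],45]
    - [[-0.94,0.294,0],[0,0,0],45]
    - [[-0.94,0.294,0],[0,0,0],45]
    - [[-0.94,0.294,0],[0,0,0],45]
    - [[-0.94,0.294,0],[0,0,0],45]
    - [[-0.94,0.294,0],[0,0,0],45]
    - [[-0.94,0.294,0],[0,0,0],45]
    - [[-0.94,0.294,0],[0,0,0],45]
    - [[-0.94,0.294,0],[0,0,0],45]
    - [[-0.94,0.294,0],[0,0,0],45]
    - [[0,0,0],[0,0,0],45]

```text
t: 3.35
eef_pos: [0.34, 0.1512, 0.2455]
tool_rot: [[-0.194, 0.981, 0.001], [0.981, 0.194, -0.001], [-0.001, 0.001, -1.0]]
ft_force: [-0.7, 0.2, 0.7]
finger_gap: 0.0447
grasp_force: 0.0
```

```bash
python3 - <<'E'
from h import *
x,y,t=.4957,-.067,.199
L=lambda a,b,z:np.array([x+a*np.cos(t)-b*np.sin(t),y+a*np.sin(t)+b*np.cos(t),z])
im=shot('wrist','w0.png')[:,:,::-1].copy()
for P,c in [(L(-.063,.062,.175),(0,0,255)),(L(-.063,.126,.175),(0,0,255)),(L(.145,0,.055),(0,255,0)),(L(-.15,.05,.014),(255,0,0)),(L(-.15,-.05,.014),(255,0,0)),(L(.17,.05,.014),(255,0,0))]:
    q=proj('wrist',P);print(q.round(1));cv2.circle(im,tuple(int(v) for v in q.round()),3,c,1)
cv2.imwrite('pics/w1.png',im)
E
```

```text
[347.4 458.4]
[352.2 392.6]
[510.3 394.1]
[251.2 334.5]
[253.8 399.5]
[518.9 333.5]
```

View pics/w1.png

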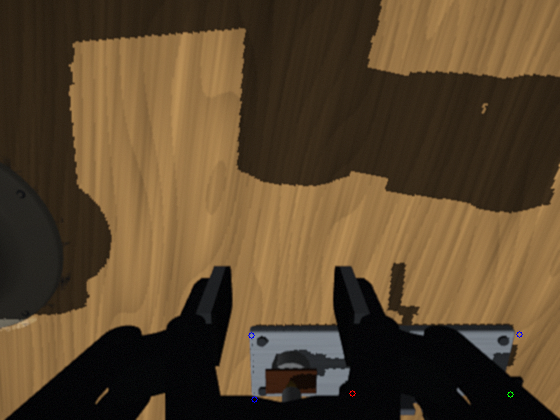

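The wrist view shows the base corners at (250,326) and (514,325) against predicted (251,334) and (519,333). So press x agrees to about 3 mm, but y may be larger by several mm. I'll move over the grip bar, biased slightly to +y, and check.

Request:
step_arm:
  moves:
    - [[-0.89,0.29,0],[0,0,0],45]
    - [[-0.89,0.29,0],[0,0,0],45]
    - [[-0.89,0.29,0],[0,0,0],45]
    - [[-0.89,0.29,0],[0,0,0],45]
    - [[0,0,0],[0,0,0],45]
    - [[0,0,0],[0,0,0],45]

```text
t: 4.0
eef_pos: [0.4112, 0.0243, 0.2451]
tool_rot: [[-0.197, 0.98, -0.001], [0.98, 0.197, 0.001], [0.001, -0.001, -1.0]]
ft_force: [-0.6, 0.4, -0.5]
finger_gap: 0.0453
grasp_force: 0.0
```

```bash
python3 - <<'E'
from h import *
x,y,t=.4957,-.067,.199
L=lambda a,b,z:np.array([x+a*np.cos(t)-b*np.sin(t),y+a*np.sin(t)+b*np.cos(t),z])
w=shot('wrist','w2.png')[:,:,::-1].copy(); s=shot('scene','s2.png')[:,:,::-1].copy()
for P,c in [(L(-.063,.062,.175),(0,0,255)),(L(-.063,.126,.175),(0,0,255))]:
    for n,i in (('wrist',w),('scene',s)):
        q=proj(n,P);print(n,q.round(1));cv2.circle(i,tuple(int(v) for v in q.round()),2,c,1)
o=np.zeros((560,800,3),np.uint8);o[:300,:400]=cv2.resize(w,(400,300))
o[:,400:]=cv2.resize(s[130:270,210:310],(400,560),interpolation=cv2.INTER_CUBIC)
cv2.imwrite('pics/c2.png',o);print(env.state()['eef_pos'])
E
```

```text
wrist [287.7 300.2]
scene [261.3 188.7]
wrist [288.1 204.8]
scene [280.4 182. ]
[0.41084586 0.02495781 0.2453181 ]
```

View pics/c2.png

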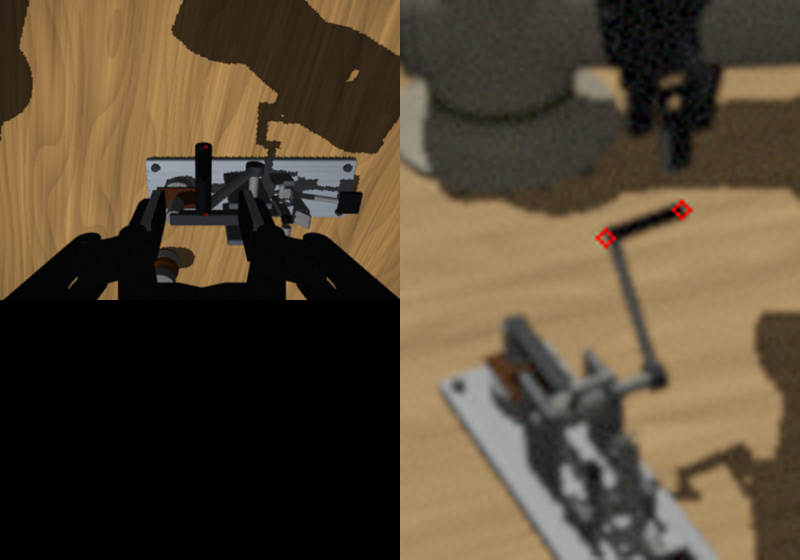

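The crop shows the grip bar in the wrist view from (204,145) to (205,212), centred between the fingers, and the model marks lie on it in both views. Next I descend and swing the handle to about 0.86 rad.

Request:
step_arm:
  moves:
    - [[0,0,0.5],[0,0,0],40]
    - [[0,0,0.5],[0,0,0],35]
    - [[0,0,0.5],[0,0,0],30]
    - [[0,0,0.45],[0,0,0],30]
    - [[0,0,0],[0,0,0],30]
    - [[0,0,0],[0,0,0],30]

```text
t: 4.7
eef_pos: [0.4114, 0.0244, 0.1679]
tool_rot: [[-0.198, 0.98, 0.0], [0.98, 0.198, -0.0], [-0.0, 0.0, -1.0]]
ft_force: [-0.3, -0.1, 0.7]
finger_gap: 0.0302
grasp_force: 0.0
```

Request:
step_arm:
  moves:
    - [[0,0.25,0],[0,0,0],30]
    - [[0,0.25,-0.16],[0,0,0],30]
    - [[0,0.25,-0.12],[0,0,0],30]
    - [[0,0.25,-0.095],[0,0,0],30]
    - [[0,0.25,-0.065],[0,0,0],30]
    - [[0,0,0],[0,0,0],30]

```text
t: 5.3
eef_pos: [0.4616, 0.0337, 0.1856]
tool_rot: [[-0.197, 0.98, 0.001], [0.98, 0.197, -0.0], [-0.001, 0.001, -1.0]]
ft_force: [-3.7, -1.2, 1.9]
finger_gap: 0.0302
grasp_force: 1.8
```

Request:
step_arm:
  moves:
    - [[0,0.25,-0.04],[0,0,0],30]
    - [[0,0.25,-0.02],[0,0,0],30]
    - [[0,0.25,0.005],[0,0,0],30]
    - [[0,0.25,0.03],[0,0,0],30]
    - [[0,0.2,0.05],[0,0,0],30]
    - [[0,0,0],[0,0,0],30]
    - [[0,0,0],[0,0,0],30]

```text
t: 6.0
eef_pos: [0.5074, 0.0428, 0.1837]
tool_rot: [[-0.196, 0.981, -0.001], [0.981, 0.196, -0.0], [0.0, -0.001, -1.0]]
ft_force: [-5.1, -1.3, 2.4]
finger_gap: 0.0297
grasp_force: 2.7
```

```bash
python3 - <<'E'
from h import *
i=shot('scene','s3.png')[:,:,::-1]
cv2.imwrite('pics/c3.png',cv2.resize(i[130:270,200:330],(743,600*4//3-0 if 0 else 600),interpolation=cv2.INTER_CUBIC))
x,y,t=.4957,-.067,.199
d=env.state()['eef_pos']-[x,y,0];print(d[0]*np.cos(t)+d[1]*np.sin(t),-d[0]*np.sin(t)+d[1]*np.cos(t),d[2])
L=lambda a,b,z:np.array([x+a*np.cos(t)-b*np.sin(t),y+a*np.sin(t)+b*np.cos(t),z])
for th in (.7,.8,.9): print(th,proj('scene',L(.11*np.sin(th-.61),.126,.085+.11*np.cos(th-.61))))
E
```

```text
0.033035269925258196 0.10536875583350819 0.18372736438235393
0.7 [293.38297016 189.99238314]
0.8 [295.40171034 192.49971335]
0.9 [297.3907221  195.29370483]
```

View pics/c3.png

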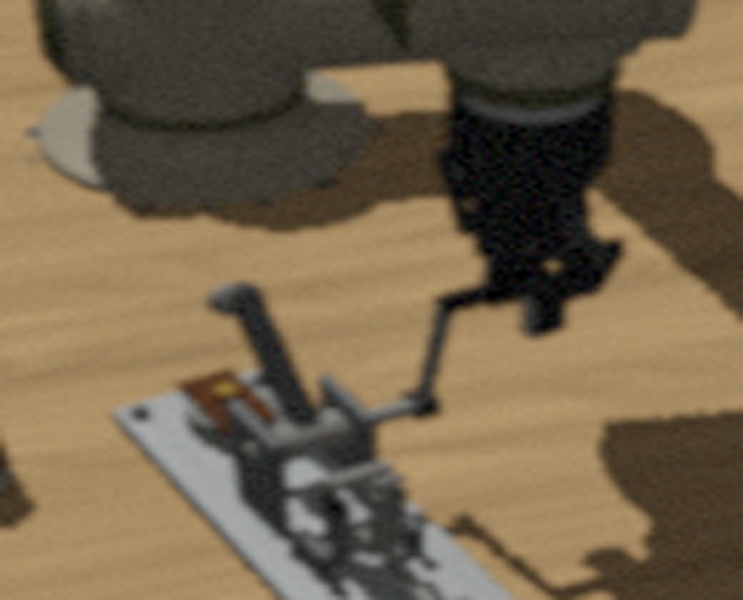

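The crop shows the hammer raised and the fork pushing the bar, with the eyelet still proud. From here I alternate 4 mm net advances with 6 mm back-offs, watching for the force to vanish when the catch takes.

Request:
step_arm:
  moves:
    - [[0,0.09,0.02],[0,0,0],30]
    - [[0,0.09,0.025],[0,0,0],30]
    - [[0,0.08,0.03],[0,0,0],30]
    - [[0,0,0],[0,0,0],30]
    - [[0,-0.07,-0.024],[0,0,0],30]
    - [[0,-0.07,-0.024],[0,0,0],30]
    - [[0,0,0],[0,0,0],30]
    - [[0,0,0],[0,0,0],30]

```text
t: 6.85
eef_pos: [0.5113, 0.0436, 0.1825]
tool_rot: [[-0.196, 0.981, -0.002], [0.981, 0.196, -0.0], [0.0, -0.002, -1.0]]
ft_force: [-6.2, -2.4, 1.9]
finger_gap: 0.0301
grasp_force: 3.5
```

Request:
step_arm:
  moves:
    - [[0,0.08,0.027],[0,0,0],30]
    - [[0,0.08,0.027],[0,0,0],30]
    - [[0,0.075,0.03],[0,0,0],30]
    - [[0,0,0],[0,0,0],30]
    - [[0,-0.07,-0.027],[0,0,0],30]
    - [[0,-0.07,-0.027],[0,0,0],30]
    - [[0,0,0],[0,0,0],30]
    - [[0,0,0],[0,0,0],30]

```text
t: 7.65
eef_pos: [0.5149, 0.0443, 0.1814]
tool_rot: [[-0.196, 0.981, -0.002], [0.981, 0.196, -0.0], [0.0, -0.002, -1.0]]
ft_force: [-6.9, -2.5, 1.2]
finger_gap: 0.03
grasp_force: 3.5
```

Request:
step_arm:
  moves:
    - [[0,0.08,0.03],[0,0,0],30]
    - [[0,0.08,0.03],[0,0,0],30]
    - [[0,0.07,0.03],[0,0,0],30]
    - [[0,0,0],[0,0,0],30]
    - [[0,-0.07,-0.027],[0,0,0],30]
    - [[0,-0.07,-0.027],[0,0,0],30]
    - [[0,0,0],[0,0,0],30]
    - [[0,0,0],[0,0,0],30]

```text
t: 8.45
eef_pos: [0.5197, 0.0452, 0.1804]
tool_rot: [[-0.196, 0.981, 0.001], [0.981, 0.196, 0.0], [-0.0, 0.001, -1.0]]
ft_force: [0.1, 0.6, -0.4]
finger_gap: 0.0296
grasp_force: 0.0
```

Force dropped to zero, so the catch has taken. I'll back off a little more to centre the fork and confirm.

Request:
step_arm:
  moves:
    - [[0,-0.05,0],[0,0,0],30]
    - [[0,-0.05,0],[0,0,0],30]
    - [[0,0,0],[0,0,0],38]
    - [[0,0,0],[0,0,0],42]
    - [[0,0,0],[0,0,0],42]
    - [[0,0,0],[0,0,0],42]

```text
t: 9.05
eef_pos: [0.5156, 0.0445, 0.1802]
tool_rot: [[-0.196, 0.981, 0.0], [0.981, 0.196, 0.0], [0.0, 0.0, -1.0]]
ft_force: [0.8, 0.0, -0.1]
finger_gap: 0.0419
grasp_force: 0.0
```

Request:
step_arm:
  moves:
    - [[0,0,-0.5],[0,0,0],42]
    - [[0,0,-0.5],[0,0,0],42]
    - [[0,0,-0.5],[0,0,0],42]
    - [[0,0,-0.5],[0,0,0],42]
    - [[-0.66,0.66,0],[0,0,0],60]
    - [[-0.66,0.66,0],[0,0,0],60]
    - [[-0.66,0.66,0],[0,0,0],60]
    - [[-0.66,0.66,0],[0,0,0],60]
    - [[0,0,0],[0,0,0],60]
    - [[0,0,0],[0,0,0],60]

```text
t: 10.05
eef_pos: [0.6399, -0.0386, 0.2594]
tool_rot: [[-0.196, 0.981, -0.001], [0.981, 0.196, 0.0], [0.001, -0.001, -1.0]]
ft_force: [-0.9, 0.4, -0.7]
finger_gap: 0.0598
grasp_force: 0.0
```

```bash
python3 - <<'E'
from h import *
x,y,t=.4957,-.067,.199
L=lambda a,b,z:np.array([x+a*np.cos(t)-b*np.sin(t),y+a*np.sin(t)+b*np.cos(t),z])
d=env.state()['eef_pos']-[x,y,0];print(d[0]*np.cos(t)+d[1]*np.sin(t),-d[0]*np.sin(t)+d[1]*np.cos(t),d[2])
w=shot('wrist','w4.png')[:,:,::-1].copy(); s=shot('scene','s4.png')[:,:,::-1].copy()
print([(r['pixel'],r['conf']) for r in env.boxes_of('wrist','trigger_pad')])
for a in (.13,.16):
  for b in (-.017,.017):
    for n,i in (('wrist',w),('scene',s)):
        q=proj(n,L(a,b,.055));print(n,q.round(1));cv2.circle(i,tuple(int(v) for v in q.round()),1,(0,0,255),-1)
o=np.zeros((560,800,3),np.uint8);o[:300,:400]=cv2.resize(w,(400,300))
o[:,400:]=cv2.resize(s[160:300,210:310],(400,560),interpolation=cv2.INTER_CUBIC)
cv2.imwrite('pics/c4.png',o)
E
```

```text
0.1469754984633993 -0.000673433626314987 0.2594119970159444
[([240.4, 175.0], 0.94)]
wrist [266.9 197.5]
scene [270.6 270.1]
wrist [266.3 162.8]
scene [281.4 265.4]
wrist [297.8 197.4]
scene [276.1 277.5]
wrist [298.2 162.8]
scene [287.  272.6]
```

View pics/c4.png

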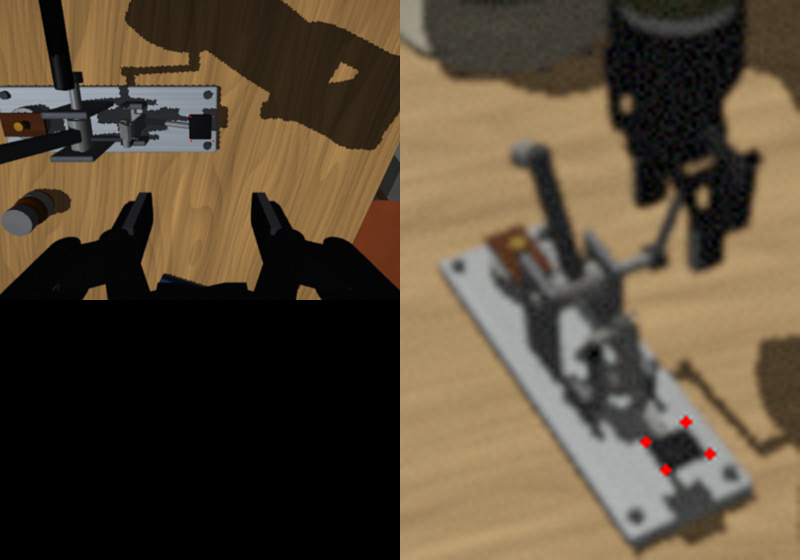

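The hammer stays cocked, the eyelet is proud, and the pad in the wrist view is at about (281,177) against predicted (282,180). I'll close the fingers and come down onto the pad.

Request:
step_arm:
  moves:
    - [[0.02,0,0.7],[0,0,0],0]
    - [[0.02,0,0.7],[0,0,0],0]
    - [[0,0,0.7],[0,0,0],0]
    - [[0,0,0.7],[0,0,0],0]
    - [[0,0,0.7],[0,0,0],0]
    - [[0,0,0.5],[0,0,0],0]
    - [[0,0,0.3],[0,0,0],0]
    - [[0,0,0],[0,0,0],0]
    - [[0,0,0],[0,0,0],0]

```text
t: 11.1
eef_pos: [0.6399, -0.0367, 0.0894]
tool_rot: [[-0.196, 0.981, 0.002], [0.981, 0.196, -0.0], [-0.001, 0.002, -1.0]]
ft_force: [-0.6, 0.1, 0.4]
finger_gap: 0.0
grasp_force: 0.0
```

Request:
step_arm:
  moves:
    - [[0,0,0.1],[0,0,0],0]
    - [[0,0,0.1],[0,0,0],0]
    - [[0,0,0.1],[0,0,0],0]
    - [[0,0,0.1],[0,0,0],0]
    - [[0,0,0.1],[0,0,0],0]
    - [[0,0,0],[0,0,0],0]

```text
t: 11.7
eef_pos: [0.6395, -0.0368, 0.0678]
tool_rot: [[-0.196, 0.981, -0.0], [0.981, 0.196, 0.0], [0.0, -0.0, -1.0]]
ft_force: [-0.7, 0.1, 0.4]
finger_gap: 0.0001
grasp_force: 0.0
```

Request:
step_arm:
  moves:
    - [[0,0,0.08],[0,0,0],0]
    - [[0,0,0.08],[0,0,0],0]
    - [[0,0,0.08],[0,0,0],0]
    - [[0,0,0],[0,0,0],0]

```text
t: 12.1
eef_pos: [0.639, -0.0368, 0.0577]
tool_rot: [[-0.196, 0.981, -0.002], [0.981, 0.196, 0.0], [0.001, -0.002, -1.0]]
ft_force: [-0.2, 0.5, 1.4]
finger_gap: -0.0001
grasp_force: 0.4
```

Request:
step_arm:
  moves:
    - [[0,0,0.08],[0,0,0],0]
    - [[0,0,0.08],[0,0,0],0]
    - [[0,0,0],[0,0,0],0]

```text
t: 12.4
eef_pos: [0.6394, -0.0368, 0.0516]
tool_rot: [[-0.196, 0.981, -0.001], [0.981, 0.196, 0.0], [0.0, -0.001, -1.0]]
ft_force: [0.8, -0.2, 0.7]
finger_gap: 0.0004
grasp_force: 0.5
```

```bash
python3 - <<'E'
from h import *
s=shot('scene','s5.png')[:,:,::-1]
cv2.imwrite('pics/c5.png',cv2.resize(s[160:300,210:310],(428,600),interpolation=cv2.INTER_CUBIC))
E
```

```text
(no output)
```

View pics/c5.png

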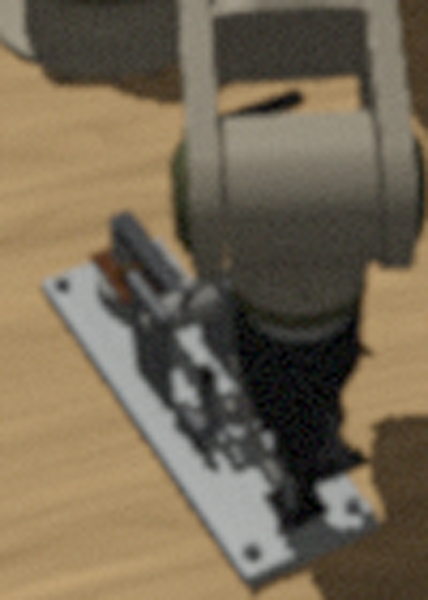

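The picture shows the hammer down on the anvil and the handle bar back at its rest side, so the trigger has released. I'll move clear and check.

Request:
step_arm:
  moves:
    - [[0,0,-0.5],[0,0,0],0]
    - [[0,0,-0.8],[0,0,0],0]
    - [[0,0,-0.9],[0,0,0],0]
    - [[0,0,-0.9],[0,0,0],0]
    - [[0,0,-0.9],[0,0,0],0]
    - [[0,0.5,-0.9],[0,0,0],0]
    - [[0,0,0],[0,0,0],0]
    - [[0,0,0],[0,0,0],0]
    - [[0,0,0],[0,0,0],0]

```text
t: 13.35
eef_pos: [0.6584, -0.0329, 0.2465]
tool_rot: [[-0.196, 0.981, -0.003], [0.981, 0.196, 0.001], [0.001, -0.003, -1.0]]
ft_force: [-0.2, 0.1, -0.7]
finger_gap: 0.0
grasp_force: 0.0
```

```bash
python3 - <<'E'
from h import *
s=shot('scene','s6.png')[:,:,::-1]
f=lambda i:cv2.resize(i[160:300,210:310],(400,560),interpolation=cv2.INTER_CUBIC)
cv2.imwrite('pics/c6.png',np.hstack([f(cv2.imread('pics/s0.png')),f(s)]))
E
```

```text
(no output)
```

View pics/c6.png

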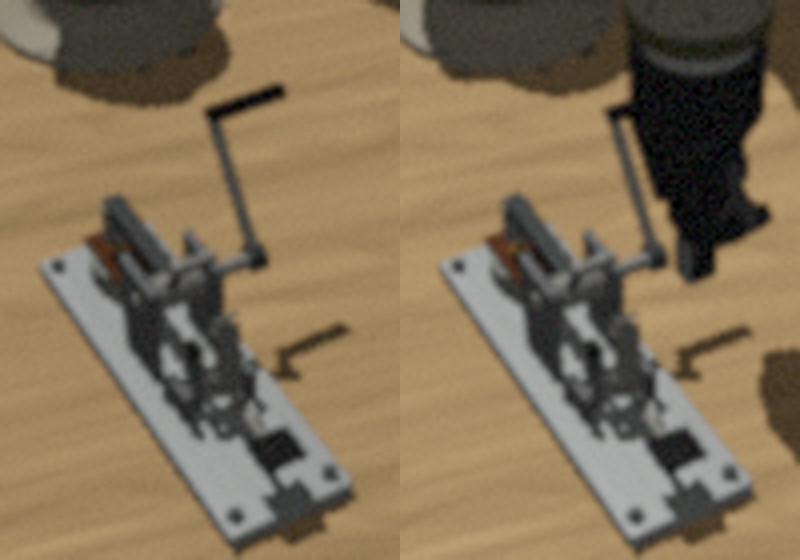

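Before (left) and after (right) show the hammer back at rest, the handle at its rest angle, the trigger pad up, and the robot clear.

```bash
python3 -c "
from rig import env
print(env.job_done())"
```

```text
the job is handed in; nothing more can be done
None
```

I cocked the press until the catch held it, released it with the trigger pad so the hammer struck the eyelet, moved clear and handed the job in at about 13.5 s of the 67 s limit; the pictures couldn't show how far the eyelet sank and no verdict came back.

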